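# Pin the topping tray to its counter dock

## Robot

A 6-joint arm with a two-finger parallel gripper is mounted at the origin on a cart in front of the work surface, level with it; the furniture and walls round the work are solid. World frame = base frame: x ahead of the robot, y to its left, z up, the work surface at z = 0. Lengths are in mm, angles in rad, forces in N, time in s.
With the tool pointing down it reaches from about 400 to 925 mm from the base axis. Payload 12.5 kg.
Tool frame: the origin (TCP) lies at the very end of the fingers, on their centre line; the grasp point (between the pads) lies grip_depth behind it (grip_depth is the distance from the TCP to the grasp point, in mm); z points along the fingers, y is the line along which they close (so a half turn about z gives the same grasp; the last joint's range is limited). The gripper opens to 95 mm and grips with 3 to 60 N. Pads are 20 mm wide; open, the fingers measure 119 mm over their backs; the gripper's body (75 mm by 180 mm) begins 59 mm behind the grasp point.
Start: joints at [-0.106, 0.491, 1.559, -0, 1.092, -0.106], TCP at [625.017, 0.021, 214.661] pointing down, gripper open.
Joint ranges: [-3.1, 3.1], [-0.84, 2.19], [0.05, 2.79], [-1.13, 4.28], [0.06, 2.93], [-2.69, 2.69]. Speed limits (rad/s): [2.22, 2.22, 2.79, 3.14, 3.14, 3.14].

## Interface

Orientations are given as [roll, pitch, yaw] about the fixed x, y, z axes, in that order (R = Rz(yaw) Ry(pitch) Rx(roll)).
In Python, from cell import state, read_camera, job_done, grip_depth gives the robot as it stands.
- The arm moves only by the tool drive_tool, never from a script. Its argument "targets" is a list of rows, each an object with "jaw": the opening, from 0 (shut) to 1 (fully open); "travel": the shift along the tool's x, y, z in m, a list of three; "twist": the turn about the tool's z in rad. In form: [{"jaw": jaw, "travel": [tx, ty, tz], "twist": twist}, ...]. A call has 1 to 8 rows; each row is the pose to reach, as a shift and turn from the pose commanded when the call began, along the tool's axes at that moment; what a row does not reach only later rows make up. A row lasts 1/12 s, in which the tool goes at most 41.7 mm and 7.16 degrees, less where a joint would pass 70% of its speed; a pose out of reach is approached as far as the arm can. A call with a gripper value outside its range is refused whole. The fingers move at their own pace and stop on an object; the grip force is fixed at half the most. Time passes only in rows, so rows that repeat a pose let the fingers close. It gives the time, the measured TCP pose, the force, the opening and the grip force at its end, in the units of the state.
- state(): the state, without advancing time (a new reading comes with each control period).
- read_camera(name): name is "scene" or "side" or "wrist"; returns a dict with "frame" (384x512x3 uint8, red, green, blue), "fx", "fy", "cx", "cy" (pixels), "R" (3x3) and "t" (3): a world point X has camera coordinates R X + t. Camera axes: x right, y down, z forward; pixel columns grow to the right and rows downward; lengths in mm; the calibration is good to about 2 mm. The wrist camera is an equidistant fisheye: a pixel r from the principal point sees the ray r / f radians off the axis. A picture is of the moment at which its call begins. There is no depth.
- job_done(): hands the job in; it is judged then, once.
The state is a dict: "t": time; "joints": joint angles; "qvel": joint speeds; "tau": joint torques, N m; "eef_pos": TCP position; "tcp_rot": TCP orientation; "ft_force": force on the tool from outside, world axes, zero at the start; "moment": the same for the moment, N m; "opening": opening from 0.0 (shut) to 1.0 (fully open); "grip_force": force on a finger pad.
Only numpy, scipy, OpenCV 4.12 (cv2) and the standard library are available. Lean on these libraries where they do the work, as an engineer would, in place of code of your own. Each camera call takes 0.05 s, during which the arm holds its last target. There are 200 camera calls.

## Task

Take the red-knobbed locking pin out of its stand and push it down through the hole in the topping tray and on through the hidden hole in the dock beneath, until its collar rests flush on the tray, then let go. The dock's hole lies off centre to a side you cannot see, so feel for it with light pressure, shifting the tray along with the pin; never force the pin. Keep both tubs standing in the tray, and leave the glass and the milk jug where they are.

Things in the scene. Friction and masses are not known exactly. Their poses are not given: they have to be found in the camera images.
- pin: loose steel pin, 84 mm long, upright in the stand at the start. Origin at the centre of its lower tip, z up. Shank 12 mm diameter, 40 mm long, tip bevelled 1.5 mm; above it a collar 24 mm diameter, 4 mm thick; then a round red knob with black grooves, 22 mm diameter, 40 mm high (44 to 84 mm above the tip), to grip from above. 0.09 kg.
- pin_tip (a point): centre of the pin's lower tip (same as the pin's origin)
- stand: fixed black block 56 x 56 x 46 mm on a thin rubber foot 80 x 80 mm; origin at the centre of its underside. A vertical hole of 15 mm diameter goes right through its centre; the pin hangs in it by its collar, tip 6 mm above the worktop.
- dock: fixed hollow steel pedestal 110 (x) x 230 (y) x 50 mm high, aluminium top plate 6 mm thick with a round window of 34 mm diameter in its centre; origin at the centre of its underside, z up. Right under the top plate (44 down to 28 mm above the underside) is a clamped dark steel adjuster plate with the hole that takes the pin (see dock_axis). Empty space below it.
- dock_axis (a point): point on the dock's centre axis at its top face, 50 mm above its underside. The adjuster plate's upper face is 6 mm below it. The adjuster's hole (vertical, 13.5 mm diameter, 1 mm bevel) is always 5 mm off this axis, in any horizontal direction: not reported, hidden under the tray, different each time. The adjuster does not turn under light forces.
- tray: loose light-wood tray 84 (x) x 290 (y) mm, flat on the dock's top, free to slide on it against a few newtons of friction; plate 8 mm thick; origin at the centre of its underside. At each end (y 60 to 145 mm either way) a bay with 8 mm rims holds a tub; the middle is flat. 0.17 to 0.29 kg. At the start its hole is up to 4 mm in x and y off the dock's axis.
- tray_hole (a point): centre of the tray's hole at the plate's upper face, 8 mm above its underside; vertical through hole of 14 mm diameter with a 1.5 mm bevel
- tub_oats: clear tub of beige topping, 69 x 69 x 75 mm, loose in the tray bay on the +y side of the tray, its centre about 103 mm from the tray's hole; origin at the centre of its underside
- tub_berries: clear tub of dark pink topping, 69 x 69 x 75 mm, loose in the tray bay on the -y side of the tray, its centre about 103 mm from the tray's hole; origin at the centre of its underside
- glass_0: small tasting glass with a green band, 58 mm diameter, 82 mm high, behind the work; origin at the centre of its underside; a bystander
- milk_jug: small steel milk jug 101 x 69 x 92 mm on the left; origin at the centre of its underside; a bystander
There are look-alikes about, which are no part of the job. Leave any orange or purple look-alike of the tub_berries alone.

How it is judged (in metres and radians):
On the way:
1. the pin's tip is inside the tray's hole (horizontal distance between pin_tip and tray_hole below 0.004 m and z of pin_tip in the frame of tray between -0.02 and 0.004 m), for 0.05 s.
At the end, for the whole second after the job is handed in: Pin at rest through both holes, collar within 2.5 mm of flush on the tray, tip within 4.5 mm of the tray hole's axis and 9 mm of the dock's axis, pin upright (0.09 rad); tray flat on the dock (0.04 rad) and at rest; both tubs upright (0.15 rad) in their bays (within 125 mm of the hole) (horizontal distance between pin_tip and tray_hole below 0.0045 m and z of pin_tip in the frame of tray below -0.0295 m and z of pin_tip in the frame of dock below 0.0205 m and horizontal distance between pin_tip and dock_axis below 0.009 m and angle between pin's own z axis and vertical below 0.09 rad and angle between tray's own z axis and vertical below 0.04 rad and linear speed of each of pin, tray below 0.01 m/s and angle between each of tub_oats, tub_berries's own z axis and vertical below 0.15 rad and distance between each of tub_oats, tub_berries and tray_hole below 0.125 m); the robot touches nothing.
It fails at once if the pin is forced: more than 35 N between it and the dock or its adjuster (contact force between pin and dock above 35 N).
It fails at once if the pin is forced: more than 35 N between it and the tray (contact force between pin and tray above 35 N).
It fails at once if the tray is shoved more than 30 mm (distance of tray from where it was at the start of the episode above 0.03 m).
It fails at once if a tub is tipped (angle between any of tub_oats, tub_berries's own z axis and vertical above 0.4 rad).
It fails at once if the glass or the milk jug is moved more than 15 mm (distance of any of glass_0, milk_jug from where it was at the start of the episode above 0.015 m).
It also fails if it takes over 72 s, if anything falls off the work surface, if the arm or the gripper's body presses on something with over 40 N, if the wrist force passes 120 N, or if a joint passes its speed limit or range.

## Working session

There is one attempt and no reset: what is moved stays moved. The work goes in short steps, Python scripts to look and compute and a tool call to move; the robot and the scene stay as the last step left them, time stands still between calls to the robot, and variables do not carry over. Pictures are saved under pics/ and viewed, at most 10 in all, crops included, and the job is handed in when it is done.

Besides the shell and the picture viewer there is one more tool, called after "Request:" by a JSON object that holds its "fn" and its "kwargs", one argument or row to a line. drive_tool: Moves the arm, as the interface text tells. Its arguments: {"type":"object","properties":{"targets":{"type":"array"}},"required":["targets"]}

```bash
mkdir -p pics; ls; python3 - <<'E'
from cell import *
import cv2,numpy as np
print(state(), grip_depth)
ims=[]
for n in ["scene","side","wrist"]:
    c=read_camera(n); np.savez(f"pics/{n}0.npz",**c)
    cv2.imwrite(f"pics/{n}0.png",c["frame"][:,:,::-1]); print(n,c["fx"],c["cx"],c["cy"],np.round(c["R"],3).tolist(),np.round(c["t"],1))
E
```

```text
pics
{'t': 0.0, 'joints': array([-1.05612677e-01,  4.91578383e-01,  1.55947076e+00, -9.78500248e-07,
        1.09171032e+00, -1.05607626e-01]), 'qvel': array([ 0.00173926, -0.00145336, -0.00087457, -0.00155328, -0.00155625,
        0.00063268]), 'tau': array([-9.52334158e-04, -6.12640929e+01, -2.58175153e+01,  6.92750537e-02,
        4.83079045e-02, -1.38641695e-05]), 'eef_pos': array([6.24742870e+02, 4.18201213e-02, 2.14042722e+02]), 'tcp_rot': array([-3.14043225e+00, -1.22132065e-04,  1.57079166e+00]), 'ft_force': array([-0.54759154, -0.34168991, -1.04448542]), 'moment': array([-0.00324979,  0.01081727, -0.05730198]), 'grip_force': 0.0, 'opening': 1.0020011324435156} 18.8
scene 437.1178364957595 247.06168956322247 188.13910119072744 [[0.519, -0.854, 0.013], [-0.551, -0.347, -0.759], [0.653, 0.387, -0.651]] [-263.3  388.6 1049.2]
side 435.0846306353845 260.0423319412911 200.97651423194003 [[-0.916, -0.401, 0.022], [-0.163, 0.321, -0.933], [0.367, -0.858, -0.359]] [ 536.4  148.8 1130.4]
wrist 297.3186396354542 250.17085981993338 193.23039839552916 [[1.0, -0.0, 0.001], [-0.0, -0.963, 0.269], [0.001, -0.269, -0.963]] [-625.6  -29.4  389.7]
```

View pics/scene0.png

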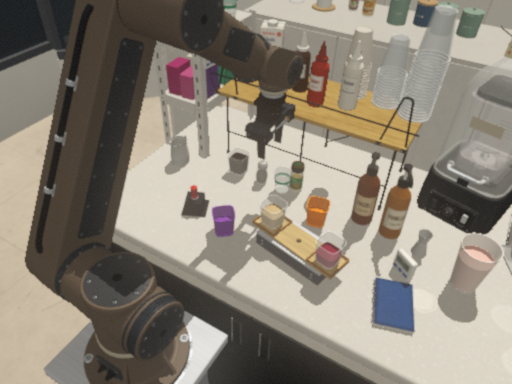

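View pics/wrist0.png

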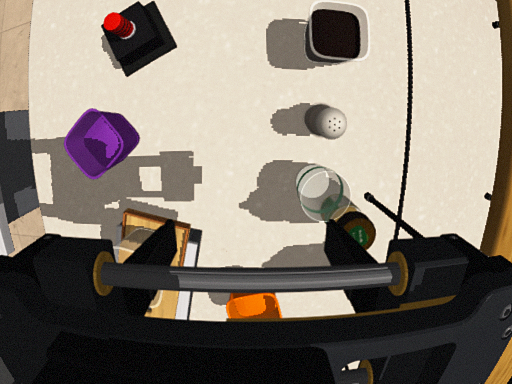

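View pics/side0.png

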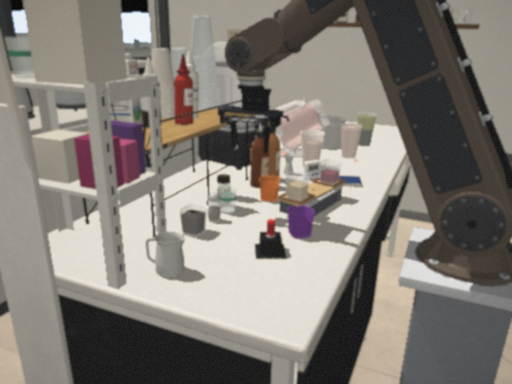

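The scene view shows the red knob at about (194,190) and the tray hole near (299,240). The wrist view shows the knob top at about (115,20), and the side view shows the knob at about (271,228). Next I triangulate.

```bash
cat > h.py <<'E'
import numpy as np,cv2
from scipy.optimize import least_squares
def ray(c,u,v,fish=False):
    x=(u-c["cx"])/c["fx"];y=(v-c["cy"])/c["fy"]
    if fish:
        r=np.hypot(x,y);d=np.array([x/r*np.sin(r),y/r*np.sin(r),np.cos(r)]) if r>1e-9 else np.array([0,0,1.])
    else: d=np.array([x,y,1.])
    R=np.array(c["R"]);t=np.array(c["t"]); return -R.T@t,R.T@d
def onz(c,u,v,z,fish=False):
    o,d=ray(c,u,v,fish); return o+d*(z-o[2])/d[2]
def proj(c,X,fish=False):
    p=np.array(c["R"])@np.array(X,float)+np.array(c["t"])
    if fish:
        n=np.hypot(p[0],p[1]);th=np.arctan2(n,p[2]);a=p[:2]/max(n,1e-9)*th
    else: a=p[:2]/p[2]
    return np.array([a[0]*c["fx"]+c["cx"],a[1]*c["fy"]+c["cy"]])
def tri(*rs):
    A=0;b=0
    for o,d in rs:
        d=d/np.linalg.norm(d);P=np.eye(3)-np.outer(d,d);A=A+P;b=b+P@o
    return np.linalg.solve(A,b)
def red(f):
    f=f.astype(int);return ((f[...,0]>120)&(f[...,1]<70)&(f[...,2]<70)).astype(np.uint8)
E
python3 - <<'E'
from h import *
C={n:dict(np.load(f"pics/{n}0.npz")) for n in ["scene","side","wrist"]}
rs=[]
for n,box in [("scene",(175,180,215,215)),("side",(255,210,290,245)),("wrist",(90,0,150,60))]:
    m=red(C[n]["frame"]);x0,y0,x1,y1=box;k=np.zeros_like(m);k[y0:y1,x0:x1]=m[y0:y1,x0:x1]
    ys,xs=np.nonzero(k);u,v=xs.mean(),ys.mean();f=n=="wrist"
    print(n,len(xs),u,v,xs.min(),xs.max(),ys.min(),ys.max(),onz(C[n],u,v,70,f).round(1));rs.append(ray(C[n],u,v,f))
print(tri(*rs[:2]),tri(*rs))
print("tray hole guess scene",onz(C["scene"],299,240,58))
f=C["scene"]["frame"][190:285,235:360];a=cv2.resize(f,None,fx=4,fy=4,interpolation=cv2.INTER_CUBIC)
g=C["side"]["frame"][160:220,260:360];b=cv2.resize(g,None,fx=5,fy=5,interpolation=cv2.INTER_CUBIC)
o=np.zeros((600,500,3),np.uint8);o[:300,:500]=b;o2=np.zeros((380,500,3),np.uint8);o2[:,:500]=a
cv2.imwrite("pics/crop1.png",np.vstack([b[:220],o2])[:,:,::-1])
E
```

```text
<stdin>:6: RuntimeWarning: Mean of empty slice.
  ret = ret.dtype.type(ret / rcount)
Traceback (most recent call last):
ValueError: zero-size array to reduction operation minimum which has no identity
```

```bash
sed -i 's/return ((f\[.*/return ((f[...,0]>90)\&(f[...,0]>2*f[...,1])\&(f[...,0]>2*f[...,2])).astype(np.uint8)/' h.py
python3 - <<'E'
from h import *
C={n:dict(np.load(f"pics/{n}0.npz")) for n in ["scene","side","wrist"]}
rs=[]
for n,box in [("scene",(175,180,215,215)),("side",(255,210,290,245)),("wrist",(90,0,150,60))]:
    m=red(C[n]["frame"]);x0,y0,x1,y1=box;k=np.zeros_like(m);k[y0:y1,x0:x1]=m[y0:y1,x0:x1]
    ys,xs=np.nonzero(k);u,v=(xs.min()+xs.max())/2,(ys.min()+ys.max())/2;f=n=="wrist"
    print(n,len(xs),u,v,xs.min(),xs.max(),ys.min(),ys.max(),onz(C[n],u,v,70,f).round(1));rs.append(ray(C[n],u,v,f))
print(tri(*rs[:2]),tri(*rs))
print("tray hole guess scene",onz(C["scene"],299,240,58))
f=C["scene"]["frame"][190:285,235:360];a=cv2.resize(f,None,fx=4,fy=4,interpolation=cv2.INTER_CUBIC)
g=C["side"]["frame"][160:204,260:360];b=cv2.resize(g,None,fx=5,fy=5,interpolation=cv2.INTER_CUBIC)
cv2.imwrite("pics/crop1.png",np.vstack([b,a])[:,:,::-1])
E
```

```text
scene 19 193.0 188.0 191 195 186 190 [488.7 192.2  70. ]
side 89 270.0 227.0 266 274 220 234 [476.4 189.7  70. ]
wrist 392 117.5 24.0 103 132 12 36 [477.1 185.5  70. ]
[480.38240171 188.23018546  72.35852181] [479.51536309 186.45870941  72.58459025]
tray hole guess scene [ 476.65590031 -191.17554345   58.        ]
```

View pics/crop1.png

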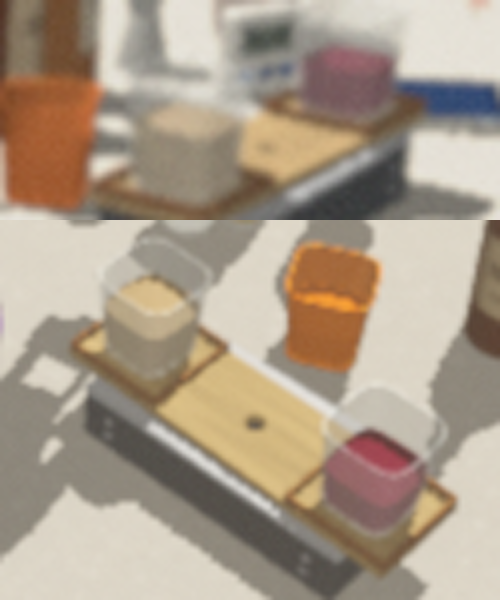

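Hole pixels: scene (298.5,240.5) and side (313.5,189.5). The two tubs stand at either end of the tray and the orange tub is clear of it. Tray hole is at about (477,-191) and the pin at about (479,187). I move above the pin.

Request:
{"fn": "drive_tool", "kwargs": {
  "targets": [
    {"jaw": 1,"travel": [0.187,-0.145,0.03],"twist": 0},
    {"jaw": 1,"travel": [0.187,-0.145,0.03],"twist": 0},
    {"jaw": 1,"travel": [0.187,-0.145,0.03],"twist": 0},
    {"jaw": 1,"travel": [0.187,-0.145,0.03],"twist": 0},
    {"jaw": 1,"travel": [0.187,-0.145,0.03],"twist": 0},
    {"jaw": 1,"travel": [0.187,-0.145,0.03],"twist": 0},
    {"jaw": 1,"travel": [0.187,-0.145,0.03],"twist": 0},
    {"jaw": 1,"travel": [0.187,-0.145,0.03],"twist": 0}
  ]
}}

```text
t: 0.82
eef_pos: [479.3, 188.1, 184.7]
tcp_rot: [-3.142, 0.0, 1.574]
ft_force: [-0.1, 0.9, -0.3]
opening: 1.0
grip_force: 0.0
```

```bash
python3 - <<'E'
from cell import *
from h import *
c=read_camera("wrist");np.savez("pics/w1.npz",**c);cv2.imwrite("pics/w1.png",c["frame"][:,:,::-1])
print(state()["eef_pos"],state()["tcp_rot"])
m=red(c["frame"]);n,l,s,ce=cv2.connectedComponentsWithStats(m)
for i in range(1,n):
    if s[i,4]>60: print(s[i],ce[i],onz(c,*ce[i],70,True).round(1))
s0,d0=[dict(np.load(f"pics/{k}0.npz")) for k in("scene","side")]
print(onz(s0,298.5,240.5,58),onz(d0,313.5,189.5,58),tri(ray(s0,298.5,240.5),ray(d0,313.5,189.5)))
for X in [(479,187,90),(479,187,50)]: print(proj(c,X,True))
E
```

```text
[480.12568302 187.30221669 184.7644493 ] [3.14115828e+00 5.68374236e-05 1.57208670e+00]
[237 187  23  24 410] [248.63658537 198.68536585] [478.6 179.3  70. ]
[ 474.16128675 -190.81498847   58.        ] [ 471.0664297 -173.4910602   58.       ] [ 476.61250565 -189.46394971   53.11542561]
[248.9518253  196.89966729]
[249.04495625 186.2638727 ]
```

View pics/w1.png

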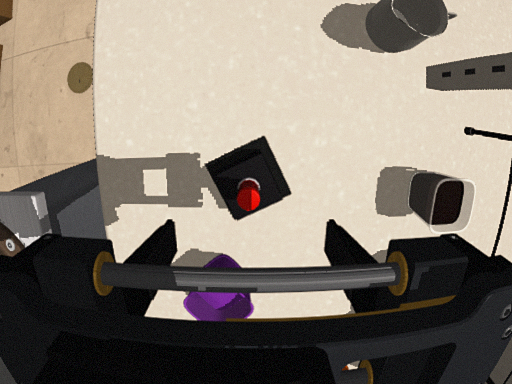

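The wrist view shows the knob at columns 237–259 and rows 187–210, between the fingers in x. I fit the knob cylinder to those bounds.

```bash
cat >> h.py <<'E'
def fitcyl(c,mask,x0,z0,z1,r=11):
    # fit vertical cylinder (x,y) by comparing bounding box of its silhouette
    ys,xs=np.nonzero(mask);box=np.array([xs.min()-.5,xs.max()+.5,ys.max()+.5])
    a=np.linspace(0,6.283,73)
    def f(p):
        P=np.array([proj(c,(p[0]+r*np.cos(t),p[1]+r*np.sin(t),z),True) for z in(z0,z1) for t in a])
        return np.array([P[:,0].min(),P[:,0].max(),P[:,1].max()])-box
    s=least_squares(f,x0);return s.x,s.fun
E
python3 - <<'E'
from h import *
c=dict(np.load("pics/w1.npz"));m=red(c["frame"]);k=np.zeros_like(m);k[180:215,230:270]=m[180:215,230:270]
print(fitcyl(c,k,[479,187],50,90))
# predicted TCP pixel location for tool at z 90
p=(-np.array(c["R"]).T@np.array(c["t"]));print(p)
E
```

```text
(array([478.11762053, 184.6858115 ]), array([-0.34897979,  0.34867522,  0.00837417]))
[479.53866817 264.22752418 354.16925339]
```

Request:
{"fn": "drive_tool", "kwargs": {
  "targets": [
    {"jaw": 1,"travel": [-0.002,-0.0015,0.04],"twist": 0},
    {"jaw": 1,"travel": [-0.002,-0.0015,0.08],"twist": 0},
    {"jaw": 1,"travel": [-0.002,-0.0015,0.11],"twist": 0},
    {"jaw": 1,"travel": [-0.002,-0.0015,0.128],"twist": 0},
    {"jaw": 1,"travel": [-0.002,-0.0015,0.128],"twist": 0},
    {"jaw": 1,"travel": [-0.002,-0.0015,0.128],"twist": 0},
    {"jaw": 1,"travel": [-0.002,-0.0015,0.128],"twist": 0}
  ]
}}

```text
t: 1.45
eef_pos: [479.6, 184.6, 57.6]
tcp_rot: [3.14, -0.0, 1.57]
ft_force: [1.0, 0.1, 0.7]
opening: 0.999
grip_force: 0.0
```

```bash
python3 - <<'E'
from cell import *
from h import *
c=read_camera("wrist");np.savez("pics/w2.npz",**c)
print(state()["eef_pos"],state()["ft_force"])
m=red(c["frame"]);k=np.zeros_like(m);k[150:300,210:290]=m[150:300,210:290];ys,xs=np.nonzero(k);print(len(xs),xs.min(),xs.max(),ys.min(),ys.max())
print(fitcyl(c,k,[479,187],50,90))
cv2.imwrite("pics/w2.png",c["frame"][:,:,::-1])
E
```

```text
[479.64036474 184.80710906  57.98282724] [-0.19284095 -0.13499159 -0.38862882]
1056 226 266 219 267
(array([478.10385018, 192.85178393]), array([-0.95509808,  0.95194649,  0.06328662]))
```

View pics/w2.png

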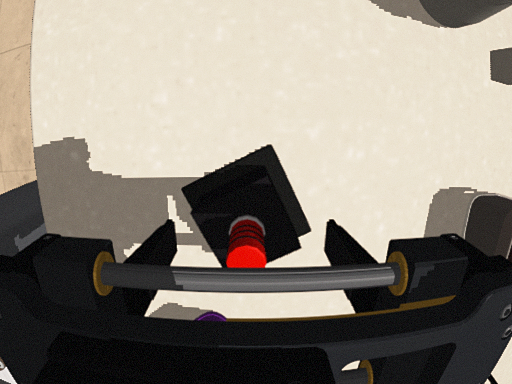

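The knob lies between the fingers; its top is hidden by the gripper bar, and the collar's far edge is at about (247,216). I check y from that edge.

```bash
python3 - <<'E'
from h import *
c=dict(np.load("pics/w2.npz"))
for y in (182,185,188): print(y,proj(c,(478,y+12,50),True),proj(c,(478,y+11,52),True))
print("tips",proj(c,(479.6-47,184.8+10,58),True),proj(c,(479.6-47,184.8-10,58),True))
f=c["frame"][205:235,247].astype(int);print([(205+i,*v) for i,v in enumerate(f.tolist())])
E
```

```text
182 [246.43686399 219.51702523] [246.41751922 222.11384042]
185 [246.41238669 215.0838266 ] [246.39240788 217.65903001]
188 [246.38822849 210.60258977] [246.36761157 213.15437065]
tips [173.54126489 222.40937377] [176.39200912 251.12047668]
[(205, 17, 15, 15), (206, 11, 16, 14), (207, 11, 11, 13), (208, 21, 19, 21), (209, 15, 15, 14), (210, 12, 9, 10), (211, 13, 17, 20), (212, 11, 8, 12), (213, 14, 15, 16), (214, 29, 29, 30), (215, 57, 51, 52), (216, 94, 90, 92), (217, 109, 108, 108), (218, 104, 92, 89), (219, 96, 46, 47), (220, 85, 3, 5), (221, 89, 11, 6), (222, 89, 12, 8), (223, 85, 0, 0), (224, 74, 14, 14), (225, 35, 16, 15), (226, 71, 18, 13), (227, 93, 11, 4), (228, 95, 14, 12), (229, 68, 8, 13), (230, 29, 11, 6), (231, 67, 4, 9), (232, 94, 7, 2), (233, 90, 1, 0), (234, 92, 4, 4)]
```

Request:
{"fn": "drive_tool", "kwargs": {
  "targets": [
    {"jaw": 0.5,"travel": [0,-0.0015,0],"twist": 0},
    {"jaw": 0.3,"travel": [0,-0.0015,0],"twist": 0},
    {"jaw": 0,"travel": [0,-0.0015,0],"twist": 0},
    {"jaw": 0,"travel": [0,-0.0015,0],"twist": 0},
    {"jaw": 0,"travel": [0,-0.0015,0],"twist": 0},
    {"jaw": 0,"travel": [0,-0.0015,0],"twist": 0},
    {"jaw": 0,"travel": [0,-0.0015,0],"twist": 0},
    {"jaw": 0,"travel": [0,-0.0015,0],"twist": 0}
  ]
}}

```text
t: 2.17
eef_pos: [477.0, 185.0, 56.6]
tcp_rot: [-3.142, 0.0, 1.571]
ft_force: [-0.5, -0.0, -0.3]
opening: 0.493
grip_force: 0.0
```

Request:
{"fn": "drive_tool", "kwargs": {
  "targets": [
    {"jaw": 0,"travel": [0,0,0],"twist": 0},
    {"jaw": 0,"travel": [0,0,0],"twist": 0},
    {"jaw": 0,"travel": [0,0,0],"twist": 0},
    {"jaw": 0,"travel": [0,0,0],"twist": 0}
  ]
}}

```text
t: 2.5
eef_pos: [477.0, 185.0, 56.6]
tcp_rot: [3.142, 0.0, 1.571]
ft_force: [0.7, -0.2, -0.7]
opening: 0.227
grip_force: 30.0
```

Request:
{"fn": "drive_tool", "kwargs": {
  "targets": [
    {"jaw": 0,"travel": [0,0,-0.02],"twist": 0},
    {"jaw": 0,"travel": [0,0,-0.055],"twist": 0},
    {"jaw": 0,"travel": [0,0,-0.095],"twist": 0},
    {"jaw": 0,"travel": [0,0,-0.13],"twist": 0},
    {"jaw": 0,"travel": [0,0,-0.155],"twist": 0},
    {"jaw": 0,"travel": [0,0,-0.155],"twist": 0},
    {"jaw": 0,"travel": [-0.02,0,-0.155],"twist": 0},
    {"jaw": 0,"travel": [-0.055,0,-0.155],"twist": 0}
  ]
}}

```text
t: 3.17
eef_pos: [476.7, 131.1, 211.3]
tcp_rot: [3.141, -0.0, 1.574]
ft_force: [1.0, -1.3, -0.7]
opening: 0.227
grip_force: 30.0
```

Request:
{"fn": "drive_tool", "kwargs": {
  "targets": [
    {"jaw": 0,"travel": [-0.04,0,0],"twist": 0},
    {"jaw": 0,"travel": [-0.08,0,0],"twist": 0},
    {"jaw": 0,"travel": [-0.12,0,0],"twist": 0},
    {"jaw": 0,"travel": [-0.16,0,0],"twist": 0},
    {"jaw": 0,"travel": [-0.2,0,0],"twist": 0},
    {"jaw": 0,"travel": [-0.24,0,0],"twist": 0},
    {"jaw": 0,"travel": [-0.28,0,0],"twist": 0},
    {"jaw": 0,"travel": [-0.32,0,0],"twist": 0}
  ]
}}

```text
t: 3.83
eef_pos: [476.3, -191.9, 210.8]
tcp_rot: [-3.141, -0.001, 1.571]
ft_force: [0.8, 0.4, -0.8]
opening: 0.225
grip_force: 30.0
```

Request:
{"fn": "drive_tool", "kwargs": {
  "targets": [
    {"jaw": 0,"travel": [-0.015,0,0],"twist": 0},
    {"jaw": 0,"travel": [-0.025,0,0],"twist": 0},
    {"jaw": 0,"travel": [-0.025,0,0],"twist": 0},
    {"jaw": 0,"travel": [-0.025,0,0],"twist": 0}
  ]
}}

```text
t: 4.17
eef_pos: [476.7, -214.3, 211.0]
tcp_rot: [-3.141, -0.001, 1.57]
ft_force: [-0.3, 0.4, -0.6]
opening: 0.221
grip_force: 30.0
```

```bash
python3 - <<'E'
from cell import *
from h import *
c=read_camera("wrist");np.savez("pics/w3.npz",**c)
print(state()["eef_pos"],state()["tcp_rot"],state()["ft_force"])
print(proj(c,(476,-190,58),True))
f=c["frame"][90:290,130:370]
cv2.imwrite("pics/w3.png",cv2.resize(f,None,fx=3,fy=3,interpolation=cv2.INTER_CUBIC)[:,:,::-1])
E
```

```text
[ 476.85993236 -213.83856524  211.2627872 ] [-3.14094619e+00 -6.78931307e-04  1.57133062e+00] [-0.43545122 -1.26701613 -1.15460635]
[248.74122063 159.84303924]
```

View pics/w3.png

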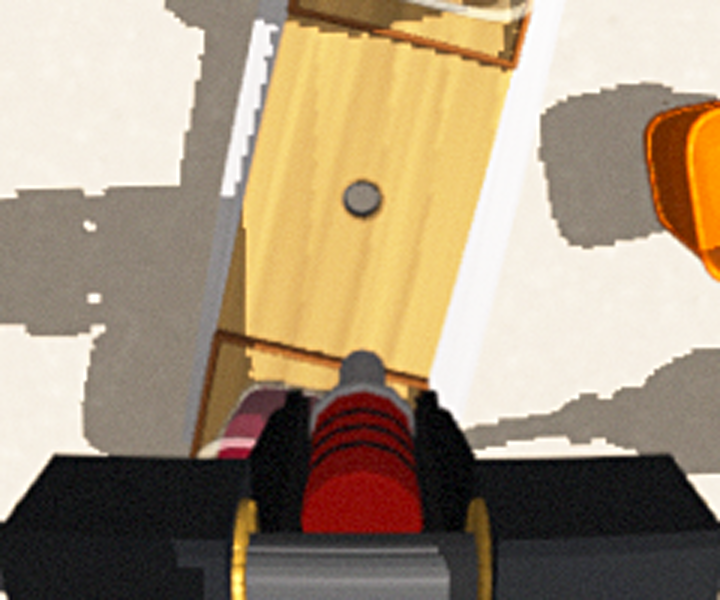

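The hole is at about (250.4,155.7) in full-image pixels. The pin's tip is at column 250.7 with its far edge at about row 206.7. The tray is yawed about -14°.

```bash
python3 - <<'E'
from h import *
c=dict(np.load("pics/w3.npz"));f=c["frame"].astype(int)
sub=f[146:166,240:262];m=((sub[...,0]-sub[...,2])<45)
n,l,s,ce=cv2.connectedComponentsWithStats(m.astype(np.uint8));i=1+np.argmax(s[1:,4]);print(s[i],ce[i])
u,v=ce[i]+[240,146];print("hole",u,v,onz(c,u,v,58,True),onz(c,u,v,57,True), "size px expected",proj(c,(484,-190,58),True)-proj(c,(470,-190,58),True))
# pin: rows of shank edges
for r in range(204,222,2):
    row=f[r,238:264];print(r,[int(x) for x in (row[:,0]-row[:,2])])
E
```

```text
[  5   5  12  11 106] [10.22641509  9.87735849]
hole 250.22641509433961 155.87735849056605 [ 477.63106042 -185.59708112   58.        ] [ 477.63185959 -185.74358217   57.        ] size px expected [ 1.27647144e+01 -1.03120674e-02]
204 [120, 126, 124, 121, 126, 123, 126, 125, 124, 126, 126, 124, 125, 123, 125, 118, 123, 123, 123, 122, 126, 129, 123, 119, 126, 126]
206 [126, 130, 126, 129, 124, 127, 128, 125, 131, 134, 127, 113, 81, 101, 122, 131, 130, 129, 120, 132, 128, 126, 129, 127, 127, 129]
208 [76, 90, 108, 117, 117, 129, 129, 107, 41, -3, -4, -4, -3, -3, 2, -5, 3, 55, 117, 127, 125, 126, 122, 125, 122, 121]
210 [137, 127, 108, 99, 86, 58, 2, -3, 2, 5, 3, 1, 1, 6, 2, -1, 4, -3, 1, 74, 135, 131, 126, 125, 120, 122]
212 [129, 128, 130, 135, 130, 72, 1, 0, -3, 3, 6, 4, 7, 4, 5, 6, 6, 2, -2, 15, 80, 131, 136, 136, 128, 122]
214 [123, 128, 129, 130, 113, 35, -1, 0, 4, 0, 5, 4, 5, 1, 5, 8, 3, 4, 0, 7, 36, 93, 83, 68, 60, 60]
216 [126, 125, 123, 136, 121, 30, -3, 3, 4, 3, 8, 5, 6, 2, 4, 0, 5, 0, 1, 0, 71, 148, 143, 144, 146, 140]
218 [129, 138, 121, 99, 46, 1, 0, 3, 6, 4, -1, 0, 7, 6, 6, 2, 5, 5, 1, -1, 44, 96, 114, 129, 126, 131]
220 [45, 34, 20, 0, 0, 4, 2, 1, 8, 17, 23, 25, 36, 45, 29, 18, 14, 8, 3, -2, 6, -1, -5, 34, 103, 129]
```

```bash
python3 - <<'E'
from h import *
c=dict(np.load("pics/w3.npz"))
for y in (-216,-214,-212): print(y,proj(c,(477,y+4.5,160),True),proj(c,(477,y+6,161.5),True))
print("x",onz(c,250.4,212,163,True))
E
```

```text
-216 [249.55093331 207.83882892] [249.54611059 206.61162407]
-214 [249.54786742 205.40402503] [249.54302163 204.15350795]
-212 [249.54481401 202.95628914] [249.53994582 201.68240085]
x [ 477.65839021 -213.90224083  163.        ]
```

Request:
{"fn": "drive_tool", "kwargs": {
  "targets": [
    {"jaw": 0,"travel": [0.02,0,0],"twist": 0},
    {"jaw": 0,"travel": [0.03,0,0.02],"twist": 0},
    {"jaw": 0,"travel": [0.03,0,0.045],"twist": 0},
    {"jaw": 0,"travel": [0.03,0,0.07],"twist": 0},
    {"jaw": 0,"travel": [0.03,0,0.08],"twist": 0},
    {"jaw": 0,"travel": [0.03,0,0.08],"twist": 0},
    {"jaw": 0,"travel": [0.03,0,0.08],"twist": 0}
  ]
}}

```text
t: 4.8
eef_pos: [477.3, -184.4, 132.1]
tcp_rot: [-3.141, -0.0, 1.572]
ft_force: [-0.6, 0.1, 0.0]
opening: 0.225
grip_force: 30.0
```

```bash
python3 - <<'E'
from cell import *
from h import *
c=read_camera("wrist");np.savez("pics/w4.npz",**c)
print(state()["eef_pos"],state()["tcp_rot"],state()["ft_force"])
print(proj(c,(477.6,-185.7,58),True))
f=c["frame"][170:270,190:310]
a=cv2.resize(f,None,fx=5,fy=5,interpolation=cv2.INTER_CUBIC)
s=read_camera("scene");np.savez("pics/s4.npz",**s)
g=s["frame"][190:290,235:360];b=cv2.resize(g,None,fx=5,fy=5,interpolation=cv2.INTER_CUBIC)
# draw dashed reference: outline unknown; just stack
cv2.imwrite("pics/w4.png",a[:,:,::-1]);cv2.imwrite("pics/s4.png",b[:,:,::-1])
E
```

```text
[ 477.57034571 -184.73145469  132.6155824 ] [3.14061309e+00 4.73681388e-04 1.57149314e+00] [-0.05682765  0.84201863 -1.51011124]
[249.56654572 203.96334267]
```

View pics/w4.png

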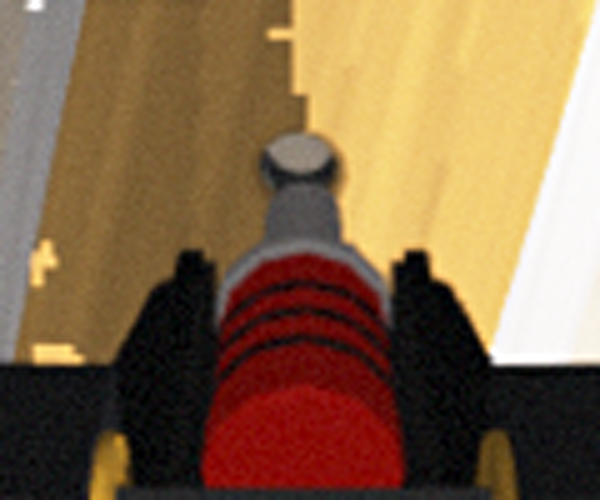

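View pics/s4.png

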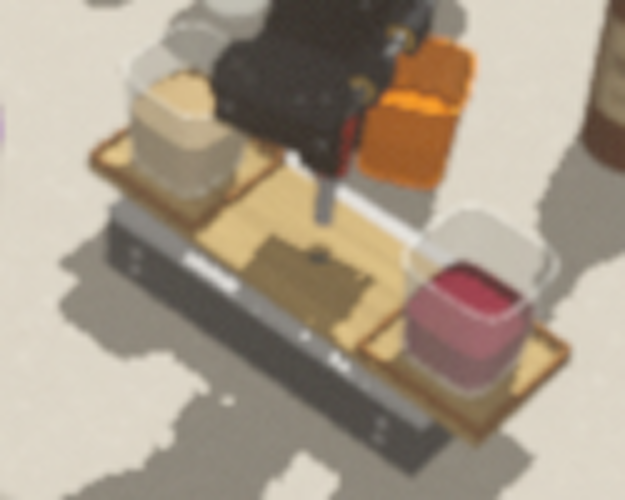

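In the wrist view the hole is at crop (301,165) and the pin tip at (302,185), so they line up in x. In the scene view the dock's bottom-front corners are at about (256.6,242.4) and (318,285).

```bash
python3 - <<'E'
from h import *
c=dict(np.load("pics/w4.npz"));f=c["frame"].astype(int)
print([ (r,*f[r,250].tolist()) for r in range(192,216)])
for r in (198,202,205,210,214): print(r,[int(x) for x in f[r,238:264].sum(-1)])
for y in(-187.7,-185.7,-183.7): print("hole y",y,proj(c,(477.6,y+8.5,58),True)[1],proj(c,(477.6,y+7,56.5),True)[1])
for y in(-188,-186,-184): print("pin y",y,proj(c,(477.6,y+4.5,81.5),True)[1],proj(c,(477.6,y+6,83),True)[1])
s=dict(np.load("pics/s4.npz"));A=onz(s,256.6,242.4,0);B=onz(s,318,285,0);d=B-A;print(A,B,np.linalg.norm(d),np.degrees(np.arctan2(d[0],-d[1])))
u=d/np.linalg.norm(d);n=np.array([-u[1],u[0],0]);n=n*np.sign(n[0]);print("dock centre",(A+B)/2+55*n)
C=onz(s,257.6,231,50);print(C)
E
```

```text
[(192, 116, 90, 47), (193, 117, 87, 47), (194, 120, 91, 53), (195, 117, 86, 47), (196, 135, 109, 79), (197, 146, 137, 121), (198, 148, 136, 122), (199, 146, 134, 120), (200, 144, 134, 120), (201, 150, 139, 126), (202, 155, 140, 128), (203, 144, 130, 120), (204, 102, 92, 85), (205, 39, 40, 37), (206, 62, 62, 63), (207, 91, 86, 85), (208, 87, 83, 81), (209, 83, 78, 79), (210, 82, 80, 81), (211, 85, 84, 81), (212, 81, 77, 74), (213, 83, 83, 80), (214, 89, 84, 86), (215, 88, 82, 84)]
198 [249, 271, 286, 251, 257, 258, 296, 368, 396, 426, 408, 394, 406, 405, 400, 382, 365, 367, 438, 538, 550, 561, 570, 552, 563, 557]
202 [270, 273, 227, 218, 149, 131, 160, 278, 383, 406, 428, 406, 423, 402, 418, 403, 346, 182, 104, 225, 372, 523, 559, 560, 566, 546]
205 [283, 256, 267, 219, 200, 203, 131, 105, 98, 102, 94, 128, 116, 113, 122, 86, 102, 105, 137, 237, 355, 467, 567, 567, 567, 567]
210 [283, 278, 285, 268, 271, 254, 232, 239, 244, 241, 244, 251, 243, 255, 257, 257, 235, 223, 229, 401, 561, 588, 556, 554, 560, 581]
214 [244, 279, 286, 281, 277, 235, 235, 220, 240, 232, 224, 256, 259, 245, 247, 251, 240, 222, 227, 255, 430, 576, 572, 574, 584, 592]
hole y -187.7 196.70307554469102 197.89059744615443
hole y -185.7 194.44776712420804 195.6543081993319
hole y -183.7 192.18273319060899 193.40830823002838
pin y -188 210.38552303479742 209.18158334791121
pin y -186 207.9596458210113 206.73235750847886
pin y -184 205.52052301003772 204.26981595427026
[450.94808483 -67.68771272   0.        ] [ 404.72771353 -290.26946908    0.        ] 227.3300705782777 -11.73107362774762
dock centre [ 481.68909699 -190.16109929    0.        ]
[451.30762378 -69.30250696  50.        ]
```

Request:
{"fn": "drive_tool", "kwargs": {
  "targets": [
    {"jaw": 0,"travel": [-0.0005,-0.0003,0.01],"twist": 0},
    {"jaw": 0,"travel": [-0.0005,-0.0003,0.02],"twist": 0},
    {"jaw": 0,"travel": [-0.0005,-0.0003,0.022],"twist": 0},
    {"jaw": 0,"travel": [-0.0005,-0.0003,0.024],"twist": 0},
    {"jaw": 0,"travel": [-0.0005,-0.0003,0.025],"twist": 0},
    {"jaw": 0,"travel": [-0.0005,-0.0003,0.025],"twist": 0}
  ]
}}

```text
t: 5.4
eef_pos: [476.7, -185.5, 106.5]
tcp_rot: [-3.141, -0.0, 1.571]
ft_force: [0.9, -0.5, 0.1]
opening: 0.225
grip_force: 30.0
```

```bash
python3 - <<'E'
from h import *
c=dict(np.load("pics/w3.npz"));f=c["frame"].astype(int)
# per row: colours across dock edges around left and right
for r in (120,135,150,165,180,195):
    row=f[r];rb=row[:,0]-row[:,2];wood=rb>45
    w=[u for u in range(190,310) if wood[u]];L,Rr=min(w),max(w)
    print(r,L,Rr,"left",row[L-14:L+2].sum(-1).tolist(),"right",row[Rr-1:Rr+20].sum(-1).tolist())
E
```

```text
120 219 298 left [403, 384, 397, 383, 448, 643, 743, 735, 727, 727, 743, 663, 399, 392, 512, 550] right [597, 598, 737, 751, 744, 750, 749, 749, 747, 747, 752, 751, 748, 744, 730, 720, 715, 716, 718, 721, 722]
135 216 294 left [397, 391, 382, 391, 394, 645, 745, 732, 731, 726, 613, 441, 393, 447, 548, 573] right [551, 590, 703, 755, 746, 744, 747, 748, 747, 744, 747, 748, 748, 745, 742, 725, 739, 451, 376, 399, 405]
150 212 290 left [405, 399, 401, 397, 371, 404, 632, 743, 740, 740, 659, 603, 456, 387, 473, 560] right [553, 551, 696, 752, 746, 739, 746, 747, 747, 745, 746, 749, 749, 746, 740, 726, 713, 709, 714, 714, 722]
165 210 286 left [393, 393, 389, 390, 395, 395, 418, 411, 415, 400, 410, 434, 425, 321, 315, 585] right [568, 572, 720, 747, 746, 738, 741, 744, 746, 743, 744, 745, 745, 746, 743, 731, 707, 712, 714, 718, 716]
180 206 282 left [407, 407, 373, 386, 389, 397, 380, 421, 413, 422, 406, 420, 421, 441, 318, 295] right [554, 615, 713, 744, 741, 737, 736, 739, 745, 745, 744, 744, 743, 742, 741, 731, 718, 712, 722, 722, 721]
195 203 278 left [398, 404, 397, 397, 379, 416, 409, 402, 409, 420, 398, 409, 419, 429, 310, 317] right [560, 635, 725, 743, 735, 737, 733, 736, 739, 741, 739, 743, 740, 739, 736, 734, 726, 716, 716, 716, 714]
```

```bash
python3 - <<'E'
from h import *
c=dict(np.load("pics/w3.npz"))
Lp=[(209.6,120),(203.7,150),(198.5,180)];Rp=[(311.3,120),(304.3,150),(296.5,180)]
P=[onz(c,u,v,50,True)[:2] for u,v in Lp];Q=[onz(c,u,v,50,True)[:2] for u,v in Rp]
d=((P[0]-P[2])+(Q[0]-Q[2]));d/=np.linalg.norm(d);n=np.array([d[1],-d[0]])
h=np.array([477.6,-185.7]);print("yaw",np.degrees(np.arctan2(-d[0],d[1])),n)
a=[(p-h)@n for p in P];b=[(q-h)@n for q in Q];print(np.round(a,1),np.round(b,1),"width",np.mean(b)-np.mean(a),"axis lateral",(np.mean(b)+np.mean(a))/2)
# same for scene estimate along d
s=dict(np.load("pics/s4.npz"))
A=onz(s,256.6,242.4,0)[:2];B=onz(s,318,285,0)[:2];H=onz(s,298.5,240.7,58)[:2]
print("along", ((A+B)/2-H)@d,"lat",((A+B)/2-H)@n+55)
E
```

```text
yaw -12.171243342324857 [ 0.97752183 -0.21083421]
[-52.3 -52.4 -52.2] [58.2 58.4 58.1] width 110.56390056735165 axis lateral 2.9768529241468116
along 2.2832494528262717 lat 7.828317891704586
```

Request:
{"fn": "drive_tool", "kwargs": {
  "targets": [
    {"jaw": 0,"travel": [0,0,0.002],"twist": 0},
    {"jaw": 0,"travel": [0,0,0.004],"twist": 0},
    {"jaw": 0,"travel": [0,0,0.006],"twist": 0},
    {"jaw": 0,"travel": [0,0,0.008],"twist": 0},
    {"jaw": 0,"travel": [0,0,0.009],"twist": 0},
    {"jaw": 0,"travel": [0,0,0.009],"twist": 0}
  ]
}}

```text
t: 5.9
eef_pos: [476.6, -185.5, 97.4]
tcp_rot: [-3.141, -0.0, 1.571]
ft_force: [-0.9, 0.2, -2.0]
opening: 0.232
grip_force: 30.0
```

Request:
{"fn": "drive_tool", "kwargs": {
  "targets": [
    {"jaw": 0,"travel": [0,0,0.001],"twist": 0},
    {"jaw": 0,"travel": [0,0,0.002],"twist": 0},
    {"jaw": 0,"travel": [0,0,0.0025],"twist": 0},
    {"jaw": 0,"travel": [0,0,0.0025],"twist": 0}
  ]
}}

```text
t: 6.23
eef_pos: [476.7, -185.5, 95.0]
tcp_rot: [-3.142, -0.0, 1.571]
ft_force: [-0.1, 0.8, -1.4]
opening: 0.229
grip_force: 30.0
```

Request:
{"fn": "drive_tool", "kwargs": {
  "targets": [
    {"jaw": 0,"travel": [0,0,0.0005],"twist": 0},
    {"jaw": 0,"travel": [0,0,0.001],"twist": 0},
    {"jaw": 0,"travel": [0,0,0.001],"twist": 0}
  ]
}}

```text
t: 6.48
eef_pos: [476.7, -185.5, 94.1]
tcp_rot: [3.141, 0.0, 1.571]
ft_force: [0.4, 0.2, -0.8]
opening: 0.227
grip_force: 30.0
```

Request:
{"fn": "drive_tool", "kwargs": {
  "targets": [
    {"jaw": 0,"travel": [0,0,0.0005],"twist": 0},
    {"jaw": 0,"travel": [0,0,0.001],"twist": 0},
    {"jaw": 0,"travel": [0,0,0.001],"twist": 0}
  ]
}}

```text
t: 6.73
eef_pos: [476.9, -185.7, 93.3]
tcp_rot: [3.141, 0.0, 1.571]
ft_force: [-0.1, -1.9, 1.5]
opening: 0.231
grip_force: 30.0
```

Request:
{"fn": "drive_tool", "kwargs": {
  "targets": [
    {"jaw": 0,"travel": [0,0,0.0005],"twist": 0},
    {"jaw": 0,"travel": [0,0,0.001],"twist": 0},
    {"jaw": 0,"travel": [0,0,0.001],"twist": 0}
  ]
}}

```text
t: 6.98
eef_pos: [477.0, -185.8, 92.5]
tcp_rot: [3.141, 0.001, 1.571]
ft_force: [-0.5, -2.4, 4.4]
opening: 0.224
grip_force: 30.0
```

Request:
{"fn": "drive_tool", "kwargs": {
  "targets": [
    {"jaw": 0,"travel": [-0.0005,0,0],"twist": 0},
    {"jaw": 0,"travel": [-0.001,0,0],"twist": 0},
    {"jaw": 0,"travel": [-0.001,0,0],"twist": 0}
  ]
}}

```text
t: 7.23
eef_pos: [476.7, -186.5, 92.1]
tcp_rot: [3.141, -0.0, 1.571]
ft_force: [0.7, -0.3, 1.4]
opening: 0.225
grip_force: 30.0
```

Request:
{"fn": "drive_tool", "kwargs": {
  "targets": [
    {"jaw": 0,"travel": [-0.0005,0,0],"twist": 0},
    {"jaw": 0,"travel": [-0.001,0,0],"twist": 0},
    {"jaw": 0,"travel": [-0.001,0,0],"twist": 0}
  ]
}}

```text
t: 7.48
eef_pos: [476.6, -187.1, 92.0]
tcp_rot: [-3.141, -0.001, 1.571]
ft_force: [0.5, 3.4, 0.7]
opening: 0.227
grip_force: 30.0
```

Request:
{"fn": "drive_tool", "kwargs": {
  "targets": [
    {"jaw": 0,"travel": [0,0,0.0005],"twist": 0},
    {"jaw": 0,"travel": [0,0,0.001],"twist": 0},
    {"jaw": 0,"travel": [0,0,0.001],"twist": 0}
  ]
}}

```text
t: 7.73
eef_pos: [476.5, -187.2, 91.0]
tcp_rot: [-3.141, -0.0, 1.571]
ft_force: [-0.8, 3.7, 2.0]
opening: 0.229
grip_force: 30.0
```

Request:
{"fn": "drive_tool", "kwargs": {
  "targets": [
    {"jaw": 0,"travel": [0,0,0.0005],"twist": 0},
    {"jaw": 0,"travel": [0,0,0.001],"twist": 0},
    {"jaw": 0,"travel": [0,0,0.001],"twist": 0}
  ]
}}

```text
t: 7.98
eef_pos: [476.6, -187.3, 90.0]
tcp_rot: [-3.141, -0.0, 1.571]
ft_force: [-1.7, 3.8, 1.2]
opening: 0.227
grip_force: 30.0
```

Request:
{"fn": "drive_tool", "kwargs": {
  "targets": [
    {"jaw": 0,"travel": [0.0005,0,0],"twist": 0},
    {"jaw": 0,"travel": [0.0005,0,0.001],"twist": 0},
    {"jaw": 0,"travel": [0.0005,0,0.002],"twist": 0},
    {"jaw": 0,"travel": [0.0005,0,0.003],"twist": 0},
    {"jaw": 0,"travel": [0.0005,0,0.003],"twist": 0}
  ]
}}

```text
t: 8.4
eef_pos: [476.7, -187.0, 86.9]
tcp_rot: [-3.141, -0.0, 1.571]
ft_force: [-1.5, 1.3, 0.1]
opening: 0.225
grip_force: 30.0
```

Request:
{"fn": "drive_tool", "kwargs": {
  "targets": [
    {"jaw": 0,"travel": [0,0,0.001],"twist": 0},
    {"jaw": 0,"travel": [0,0,0.002],"twist": 0},
    {"jaw": 0,"travel": [0,0,0.003],"twist": 0},
    {"jaw": 0,"travel": [0,0,0.003],"twist": 0}
  ]
}}

```text
t: 8.73
eef_pos: [476.7, -187.0, 84.0]
tcp_rot: [3.142, 0.0, 1.571]
ft_force: [-1.2, 2.0, 1.5]
opening: 0.221
grip_force: 30.0
```

Sliding in freely; I continue down.

Request:
{"fn": "drive_tool", "kwargs": {
  "targets": [
    {"jaw": 0,"travel": [0,0,0.0015],"twist": 0},
    {"jaw": 0,"travel": [0,0,0.003],"twist": 0},
    {"jaw": 0,"travel": [0,0,0.0045],"twist": 0},
    {"jaw": 0,"travel": [0,0,0.006],"twist": 0},
    {"jaw": 0,"travel": [0,0,0.006],"twist": 0}
  ]
}}

```text
t: 9.15
eef_pos: [476.7, -187.0, 77.8]
tcp_rot: [-3.142, -0.0, 1.571]
ft_force: [-0.6, 0.7, -1.0]
opening: 0.224
grip_force: 30.0
```

Request:
{"fn": "drive_tool", "kwargs": {
  "targets": [
    {"jaw": 0,"travel": [0,0,0.0015],"twist": 0},
    {"jaw": 0,"travel": [0,0,0.003],"twist": 0},
    {"jaw": 0,"travel": [0,0,0.0045],"twist": 0},
    {"jaw": 0,"travel": [0,0,0.006],"twist": 0},
    {"jaw": 0,"travel": [0,0,0.006],"twist": 0}
  ]
}}

```text
t: 9.57
eef_pos: [476.7, -187.0, 71.8]
tcp_rot: [-3.142, -0.0, 1.571]
ft_force: [-0.7, 1.2, -2.3]
opening: 0.228
grip_force: 30.0
```

Request:
{"fn": "drive_tool", "kwargs": {
  "targets": [
    {"jaw": 0,"travel": [0,0,0.001],"twist": 0},
    {"jaw": 0,"travel": [0,0,0.002],"twist": 0},
    {"jaw": 0,"travel": [0,0,0.002],"twist": 0}
  ]
}}

```text
t: 9.82
eef_pos: [476.7, -187.0, 70.0]
tcp_rot: [3.142, 0.0, 1.571]
ft_force: [-0.6, 0.5, -0.3]
opening: 0.225
grip_force: 30.0
```

Request:
{"fn": "drive_tool", "kwargs": {
  "targets": [
    {"jaw": 0,"travel": [0,0,0.0005],"twist": 0},
    {"jaw": 0,"travel": [0,0,0.001],"twist": 0},
    {"jaw": 0,"travel": [0,0,0.001],"twist": 0}
  ]
}}

```text
t: 10.07
eef_pos: [476.7, -187.0, 69.1]
tcp_rot: [3.142, -0.0, 1.571]
ft_force: [-1.1, 2.3, 1.6]
opening: 0.226
grip_force: 30.0
```

Request:
{"fn": "drive_tool", "kwargs": {
  "targets": [
    {"jaw": 0,"travel": [0,0,0.0005],"twist": 0},
    {"jaw": 0,"travel": [0,0,0.001],"twist": 0},
    {"jaw": 0,"travel": [0,0,0.001],"twist": 0}
  ]
}}

```text
t: 10.32
eef_pos: [476.8, -187.0, 68.6]
tcp_rot: [3.141, 0.0, 1.571]
ft_force: [-2.8, 1.7, 8.6]
opening: 0.223
grip_force: 30.0
```

Collar has seated (8.6 N at TCP z 68.6, matching the expected 69). I relax, open the gripper and retreat.

Request:
{"fn": "drive_tool", "kwargs": {
  "targets": [
    {"jaw": 0,"travel": [0,0,-0.0007],"twist": 0},
    {"jaw": 0.3,"travel": [0,0,-0.0007],"twist": 0},
    {"jaw": 0.5,"travel": [0,0,-0.0007],"twist": 0},
    {"jaw": 0.7,"travel": [0,0,-0.0007],"twist": 0},
    {"jaw": 0.7,"travel": [0,0,-0.0007],"twist": 0},
    {"jaw": 0.7,"travel": [0,0,-0.0007],"twist": 0},
    {"jaw": 0.7,"travel": [0,0,-0.0007],"twist": 0},
    {"jaw": 0.7,"travel": [0,0,-0.0007],"twist": 0}
  ]
}}

```text
t: 10.98
eef_pos: [476.8, -187.0, 68.8]
tcp_rot: [3.141, 0.0, 1.571]
ft_force: [0.4, -0.2, -0.4]
opening: 0.655
grip_force: 0.0
```

Request:
{"fn": "drive_tool", "kwargs": {
  "targets": [
    {"jaw": 0.7,"travel": [0,0,-0.015],"twist": 0},
    {"jaw": 0.7,"travel": [0,0,-0.04],"twist": 0},
    {"jaw": 0.7,"travel": [0,0,-0.07],"twist": 0},
    {"jaw": 0.7,"travel": [0,0,-0.1],"twist": 0},
    {"jaw": 0.7,"travel": [0,0,-0.13],"twist": 0},
    {"jaw": 0.7,"travel": [-0.02,0,-0.14],"twist": 0},
    {"jaw": 0.7,"travel": [-0.03,0,-0.14],"twist": 0},
    {"jaw": 0.7,"travel": [-0.03,0,-0.14],"twist": 0}
  ]
}}

```text
t: 11.65
eef_pos: [476.7, -218.4, 208.7]
tcp_rot: [3.141, 0.001, 1.569]
ft_force: [0.4, 0.4, 0.2]
opening: 0.701
grip_force: 0.0
```

```bash
python3 - <<'E'
from cell import *
from h import *
c=read_camera("wrist");np.savez("pics/w5.npz",**c);print(state()["eef_pos"],state()["ft_force"],state()["opening"])
s=read_camera("scene")
a=cv2.resize(c["frame"][70:250,150:350],None,fx=2,fy=2,interpolation=cv2.INTER_CUBIC)
b=cv2.resize(s["frame"][190:280,240:340],None,fx=4,fy=4,interpolation=cv2.INTER_CUBIC)
cv2.imwrite("pics/w5.png",np.hstack([a,b])[:,:,::-1])
m=red(c["frame"]);k=np.zeros_like(m);k[100:230,220:290]=m[100:230,220:290];ys,xs=np.nonzero(k);print(len(xs),xs.min(),xs.max(),ys.min(),ys.max())
print("fit",fitcyl(c,k,[477,-187],62,102))
E
```

```text
[ 476.24311077 -217.39631608  207.83235627] [-0.01138652  0.28615984  0.03737414] 0.6987955899129373
414 239 263 148 212
fit (array([ 478.50709834, -228.05199824]), array([ 1.1957279 , -1.19665969, -0.02804473]))
```

View pics/w5.png

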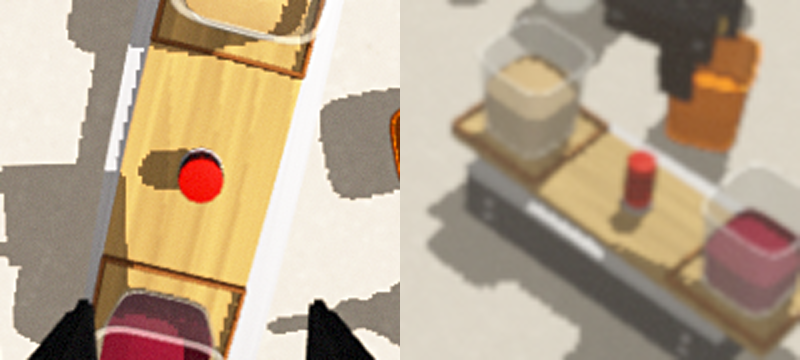

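The picture shows the pin upright with its collar on the tray (knob at crop (200,180)), both tubs standing, and the gripper clear. Handing in.

```bash
python3 -c "
from cell import *
print(job_done())"
```

```text
the job is handed in; nothing more can be done
None
```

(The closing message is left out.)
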